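Wedge the filter stand's loose stem

TASK

The steel stem of the low coffee filter stand has lost its locking key. Take the tapered wooden key from the wooden rest block, start it thin end down in the gap between stem and hub with its flat face to the stem, then tap or press it down until it is tight (a firm push of about 16 N does it; pushing over 20 N cracks the hub) and let go. Leave the bowl, the jar, the soap dispenser and the brush where they are.

Things in the scene. Friction and masses are not known exactly. Their poses are not given: they have to be found in the camera images.
- stand: Fixed white plastic filter stand. Origin on the counter under the stem's axis, z up. Round base: radius 85, 14 high, centre at x +45 mm. Block hub x -44 to +22, 47 wide, top at z 74. In its top, on the stem's -x side, opens the key gap: 19 wide (y), 60 deep, between the stem's upright flat face (x -8) and a grey sprung jaw that slopes in going down, 1 in 6 like the key.
- stem: Square steel stem, 16 x 16 mm, fixed upright in the stand, same origin and axes. Top at z 97 mm; there an arm goes to +x to a ring (centre x +85, outer radius 46 mm) holding a white filter cone (top at z 108).
- gap (a point): Middle of the gap's mouth edge on the stem's flat face (z 74 mm); axes as the stand's. The mouth is 9.2 to 12.2 mm (along -x); this differs each time, untold: the key meets the jaw at a tip depth of 19 to 37 mm, then each mm deeper pushes the jaw back 1/6 mm against 25 N/mm. Friction (0.54 to 0.66) holds the key when let go. A 16 N push leaves 10 to 14 N on the stem.
- key: Loose wooden key, 80 mm, about 60 g: taper 55 long, 16 wide (y), 6 thick (x) at the tip to 15.2, then a head 25 high, 26 wide (y), 15.2 thick. Origin mid tip face, z from tip to head. Face at x +3 is flat (goes to the stem); the -x face slopes 1 in 6. It starts upright, tip down, hung in the rest block by its head (60 to 85 mm above the counter), to be gripped across the 26 mm.
- key_top (a point): Centre of the flat top of the key's head (15.2 x 26 mm), 80 mm above the tip and 4.6 mm to -x of the origin; axes as the key's.
- caddy: Fixed dark wooden rest block, 70 x 80 mm, 60 mm high, with an 18 x 18 mm hole right through, in which the key hangs with about 1 mm of play. Origin at the middle of its underside.
- bowl: White ceramic bowl, radius 60, 50 mm high, stands loose; bystander. Origin under its centre.
- jar: Closed glass jam jar, radius 34, 85 mm high, loose; bystander. Origin under its centre.
- dispenser: Soap dispenser of brushed aluminium, radius 32, 163 mm high, its spout 47 mm to -x, loose; bystander. Origin under its centre.
- brush: Slim brush, 200 mm long, lying along its x axis, loose; bystander.
Mind the look-alikes: they are no part of the job. Several things have the shape of the stand; the one meant has the colours described above.

How it is judged (in metres and radians):
On the way, in this order (a step that is already met when the one before it is completed fails the run):
1. the key's tip is in the gap, more than 10 mm below its mouth (z of key in the frame of gap below -0.01 m and horizontal distance between key and gap below 0.02 m), for 0.1 s.
2. the key is wedged: it bears on the stem with more than 9 N (contact force between key and stem above 9 N), for 0.2 s.
At the end, for the whole second after the job is handed in: The key is upright in the gap (within 0.09 rad, tip more than 15 mm below the mouth and within 12 mm of the gap point seen from above), at rest, and so tight that it bears on the stem with more than 9 N after it is let go (contact force between key and stem above 9 N and z of key in the frame of gap below -0.015 m and horizontal distance between key and gap below 0.012 m and angle between the z axis of key and the z axis of stand, either way round below 0.09 rad and linear speed of key below 0.01 m/s); the robot touches nothing.
It fails at once if the hub is cracked: the key bears on the stem with more than 24 N (contact force between key and stem above 24 N).
It fails at once if a bystander (bowl, jar, dispenser, brush) is moved by more than 20 mm (distance of any of bowl, jar, dispenser, brush from where it was at the start of the episode above 0.02 m).
It also fails if it takes over 54 s, if anything falls off the work surface, if the arm or the gripper's body presses on something with over 40 N, if the wrist force passes 120 N, or if a joint passes its speed limit or range.

ROBOT

A 6-joint arm with a two-finger parallel gripper is mounted at the origin on the work surface. World frame = base frame: x ahead of the robot, y to its left, z up, the work surface at z = 0. Lengths are in m, angles in degrees, forces in N, time in s.
With the tool pointing down it reaches from about 0.25 to 0.725 m from the base axis. Payload 9.7 kg.
Tool frame: the origin (TCP) lies between the finger pads; the fingertips stand 19 mm ahead of it and the grasp point (between the pads) is the TCP; z points along the fingers, y is the line along which they close (so a half turn about z gives the same grasp; the last joint's range is limited). The gripper opens to 85 mm and grips with 20 to 120 N. Pads are 22 mm wide; open, the fingers measure 114 mm over their backs; the gripper's body (76 mm by 85 mm) begins 54 mm behind the grasp point. The pads swing forward as they close: fully open they stand 13 mm farther back than shut.
Start: joints at [-76.433, 4.979, 10.078, 95.1, 0, 90], TCP at [0.129, -0.535, 0.25] pointing down, gripper open.
Joint ranges: [-179.16, 179.16], [-48.56, 103.87], [-65.8, 70.77], [-126.05, 130.52], [-82.76, 87.17], [-180, 180]. Speed limits (degrees/s): [127.2, 127.2, 147.25, 180, 180, 180].

INTERFACE

Orientations are given as [roll, pitch, yaw] about the fixed x, y, z axes, in that order (R = Rz(yaw) Ry(pitch) Rx(roll)).
In Python, from workcell import telemetry, camera, calibration, workorder gives the robot as it stands.
- The arm moves only by the tool play_rows, never from a script. Its argument "increments" is a list of rows, each a list of 3 entries, a list of its own where there are three numbers: the shift along the tool's x, y, z in mm, then the turn, a rotation vector about the tool's x, y, z in degrees, then the closure, from 0 (fully open) to 1 (shut). In form: [[[x, y, z], [ax, ay, az], jaw], ...]. A call has 1 to 20 rows; each row is the pose to reach, as a shift and turn from the pose commanded when the call began, along the tool's axes at that moment; what a row does not reach only later rows make up. A row lasts 1/10 s, in which the tool goes at most 50 mm and 8.59 degrees, less where a joint would pass 70% of its speed; a pose out of reach is approached as far as the arm can. A call with a gripper value outside its range is refused whole. The fingers move at their own pace and stop on an object; "grip_force" is the grip in N (left out, the last holds). Time passes only in rows, so rows that repeat a pose let the fingers close. It gives the time, the measured TCP pose, the force, the opening and the grip force at its end, in the units of the state.
- telemetry.get_obs(): the state, without advancing time (a new reading comes with each control period).
- camera(name): name is "scene" or "top"; returns (picture, depth): 420x560x3 uint8, red, green, blue; 420x560 float32, m along the optical axis (not along the pixel's ray), 0 where there is no reading.
- calibration(name): a dict with "vertical_fov" (degrees; the focal length in pixels is half the picture's height over the tangent of half this angle, whatever the lens; pixels are square), "cx", "cy" (the principal point, pixels), "rvec" (rotation vector, rad) and "tvec" (3), from world to camera coordinates, as OpenCV has them. Camera axes: x right, y down, z forward; pixel columns grow to the right and rows downward; lengths in m; the calibration is good to about 2 mm. A picture is of the moment at which its call begins. calibration takes no time and is no camera call.
- workorder.job_done(): hands the job in; it is judged then, once.
The state is a dict: "time": time; "q": joint angles; "qd": joint speeds; "joint_efforts": joint torques, N m; "ee_pos": TCP position; "tcp_rot": TCP orientation; "wrist_force": force on the tool from outside, world axes, zero at the start; "torque": the same for the moment, N m; "opening": finger opening in m; "grasp_force": force on a finger pad.
Only numpy, scipy, OpenCV 4.12 (cv2) and the standard library are available. Lean on these libraries where they do the work, as an engineer would, in place of code of your own. Each camera call takes 0.05 s, during which the arm holds its last target. There are 200 camera calls.

## Working session

There is one attempt and no reset: what is moved stays moved. The work goes in short steps, Python scripts to look and compute and a tool call to move; the robot and the scene stay as the last step left them, time stands still between calls to the robot, and variables do not carry over. Pictures are saved under pics/ and viewed, at most 10 in all, crops included, and the job is handed in when it is done.

Besides the shell and the picture viewer there is one more tool, called after "Request:" in YAML: its name, and indented under it one key for each argument. play_rows: Moves the arm, as the interface text tells. Its arguments: {"type":"object","properties":{"increments":{"type":"array"},"grip_force":{"type":"number"}},"required":["increments"]}

```bash
mkdir -p pics
cat > h.py <<'E'
import numpy as np, cv2
from workcell import telemetry, camera, calibration, workorder
def K(n):
    c=calibration(n); f=210/np.tan(np.radians(c["vertical_fov"]/2))
    return np.array([[f,0,c["cx"]],[0,f,c["cy"]],[0,0,1]]), cv2.Rodrigues(np.array(c["rvec"],float))[0], np.array(c["tvec"],float).ravel()
def ray(n,uv,z):
    k,R,t=K(n); uv=np.atleast_2d(uv); d=(np.linalg.inv(k)@np.c_[uv,np.ones(len(uv))].T).T@R; o=-R.T@t
    return o+d*((z-o[2])/d[:,2])[:,None]
def cloud(n,D):
    k,R,t=K(n); v,u=np.mgrid[:420,:560]; p=np.stack([(u-k[0,2])/k[0,0]*D,(v-k[1,2])/k[1,1]*D,D],-1)
    return (p-t)@R
def proj(n,P):
    k,R,t=K(n); q=(np.atleast_2d(P)@R.T+t)@k.T; return q[:,:2]/q[:,2:]
E
python3 - <<'E'
from h import *
for n in("scene","top"):
    p,d=camera(n); cv2.imwrite(f"pics/{n}0.png",p[:,:,::-1]); np.savez(f"{n}0.npz",p=p,d=d)
    print(calibration(n), -K(n)[1].T@K(n)[2], (d==0).mean())
print(telemetry.get_obs())
E
```

```text
{'vertical_fov': 56.46820750502984, 'cx': 277.5891435567633, 'cy': 208.45849957901487, 'rvec': array([ 0.67439817,  2.66520047, -1.07772584]), 'tvec': array([ 0.49914377, -0.05084829,  1.22512993])} [0.86581621 0.54153905 0.84247917] 0.003924319727891156
{'vertical_fov': 53.27203311691959, 'cx': 280.68972793190824, 'cy': 210.2146856856874, 'rvec': array([ 2.11012759, -2.1503622 ,  0.17274581]), 'tvec': array([-0.08795254,  0.51036528,  0.99341201])} [ 0.33474479 -0.10289912  1.06415858] 0.00399234693877551
{'time': 0.1, 'q': array([-7.64312412e+01,  5.00835307e+00,  1.00399485e+01,  9.50980168e+01,
       -4.38621389e-04,  8.99983869e+01]), 'qd': array([ 0.0228736 , -0.11909906,  0.10314822,  0.0924268 ,  0.0669948 ,
       -0.03651824]), 'joint_efforts': array([ 1.22986236e-03, -5.21562266e+01,  4.65651369e+01,  1.60404062e-02,
        6.43912495e-05, -9.74636180e-06]), 'ee_pos': array([ 0.12899576, -0.53448823,  0.24965861]), 'tcp_rot': array([-1.79933579e+02,  4.36751021e-04,  1.35703724e+01]), 'wrist_force': array([0.06512731, 0.19054432, 1.08966462]), 'torque': array([-0.03121146,  0.03009132, -0.00786915]), 'grasp_force': 0.0, 'opening': 0.08537873001477252}
```

View pics/scene0.png

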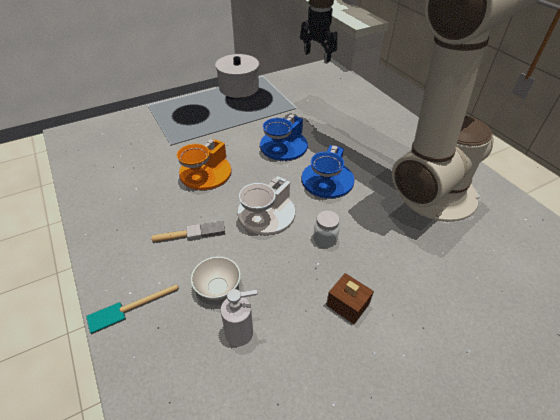

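View pics/top0.png

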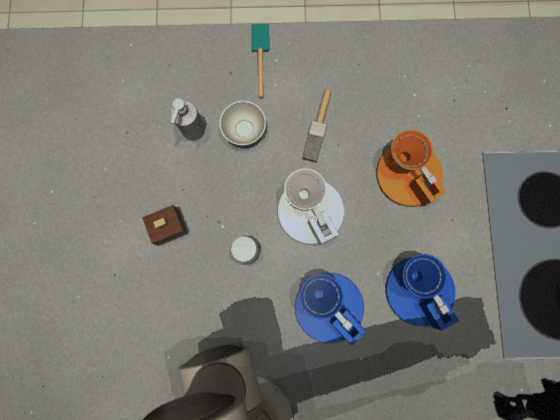

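Both pictures show the same layout. Stands with the described shape, in the top picture: white (312,210), orange (410,170), blue (330,305) and blue (420,290). The white one fits the description. The key is the light patch at (160,223) in the dark rest block. The jar is at (244,250), the bowl at (243,123), the dispenser at (187,118), the brush at (316,125).

Run:
```python
from h import *
T=np.load("top0.npz");S=np.load("scene0.npz")
c=lambda p,x,y,w,h:cv2.resize(p[y:y+h,x:x+w],(390,290),interpolation=cv2.INTER_CUBIC)
a=np.vstack([np.hstack([c(T['p'],285,180,78,58),c(T['p'],130,195,78,58)]),np.hstack([c(S['p'],235,165,78,58),c(S['p'],312,268,78,58)])])
cv2.imwrite("pics/crop0.png",a[:,:,::-1])
for n,d,boxk,boxs in(("top",T,(140,200,190,245),(280,165,350,245)),("scene",S,(325,270,380,325),(235,170,300,235))):
    X=cloud(n,d['d'].astype(float)); p=d['p'].astype(int)
    v,u=np.mgrid[:420,:560]
    def inb(b): return (u>=b[0])&(u<b[2])&(v>=b[1])&(v<b[3])
    m=inb(boxk)&(p[:,:,0]>150)&(p[:,:,0]-p[:,:,2]>35)
    q=np.c_[u[m],v[m]].astype(np.float32); z=X[m][:,2]
    print(n,"key",m.sum(),np.percentile(z,[5,50,95]))
    r=cv2.minAreaRect(ray(n,q,0.085)[:,:2].astype(np.float32)*1000); print(r)
    mc=inb(boxk)&(X[...,2]>0.05)
    print("caddytop",mc.sum(),cv2.minAreaRect(X[mc][:,:2].astype(np.float32)*1000),np.median(X[mc][:,2]))
    for lo,hi in((.066,.082),(.088,.103)):
        ms=inb(boxs)&(X[...,2]>lo)&(X[...,2]<hi); print(lo,ms.sum(),cv2.minAreaRect(X[ms][:,:2].astype(np.float32)*1000),X[ms].mean(0))
```

```text
top key 59 [0.08250792 0.08539791 0.08818805]
((477.3767395019531, 191.0690155029297), (13.066112518310547, 24.768108367919922), 26.177471160888672)
caddytop 993 ((438.0598449707031, 61.576385498046875), (374.8566589355469, 101.91785430908203), 73.07525634765625) 0.06040409213420704
0.066 687 ((503.5774230957031, -176.92576599121094), (160.66558837890625, 61.643341064453125), 24.965017318725586) [ 0.49436542 -0.18185999  0.07391792]
0.088 536 ((527.9486694335938, -169.932373046875), (136.01893615722656, 86.10413360595703), 38.31548309326172) [ 0.5373931  -0.16333841  0.0963419 ]
scene key 66 [0.08160515 0.08415609 0.08589453]
((479.4036865234375, 191.1763916015625), (14.985551834106445, 24.895740509033203), 20.369632720947266)
caddytop 1006 ((668.8262939453125, 333.896240234375), (564.5369873046875, 94.76435852050781), 36.97914505004883) 0.059495988444237355
0.066 329 ((503.0351867675781, -183.2469940185547), (149.964111328125, 60.76973342895508), 27.97264862060547) [ 0.49820174 -0.18072382  0.07383679]
0.088 419 ((536.232177734375, -169.9292755126953), (132.54684448242188, 90.38675689697266), 52.04098129272461) [ 0.53636606 -0.16487662  0.09561983]
```

View pics/crop0.png

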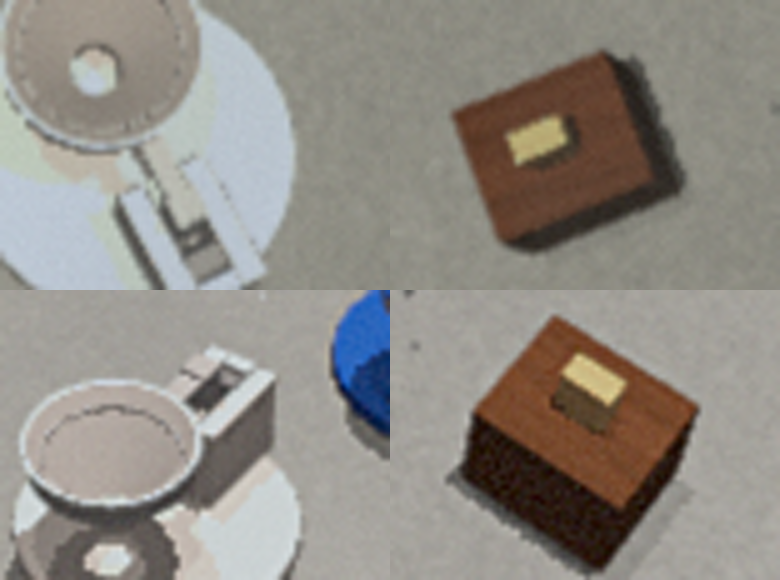

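The crop confirms both choices. The white stand has an open slot with a grey jaw at its lower-right end, away from the cone. The light wooden head sits in the dark block. Next I measure poses.

Run:
```python
from h import *
T=np.load("top0.npz");S=np.load("scene0.npz")
for n,d,boxc,boxh,boxb in(("top",T,(140,200,190,245),(300,208,345,246),(270,160,350,250)),("scene",S,(325,270,380,325),(262,172,296,212),(230,170,300,240))):
    X=cloud(n,d['d'].astype(float)); v,u=np.mgrid[:420,:560]
    def sel(b,lo,hi): 
        m=(u>=b[0])&(u<b[2])&(v>=b[1])&(v<b[3])&(X[...,2]>lo)&(X[...,2]<hi); return m
    def rect(m,z): 
        q=np.c_[u[m],v[m]].astype(float); P=ray(n,q,z)[:,:2]*1000; return cv2.minAreaRect(P.astype(np.float32))
    print(n,"caddy",rect(sel(boxc,.054,.066),.06))
    print("hub",rect(sel(boxh,.069,.079),.074), sel(boxh,.069,.079).sum())
    m=sel(boxb,.009,.020); P=ray(n,np.c_[u[m],v[m]],.014)[:,:2]*1000
    print("base",cv2.minEnclosingCircle(P.astype(np.float32)))
    m=sel(boxb,.103,.113); P=ray(n,np.c_[u[m],v[m]],.108)[:,:2]*1000
    print("cone",cv2.minEnclosingCircle(P.astype(np.float32)), m.sum())
    m=sel(boxh,.090,.101);P=ray(n,np.c_[u[m],v[m]],.097)[:,:2]*1000
    print("arm",P.mean(0),cv2.minAreaRect(P.astype(np.float32)))
    if n=="top":
        for r in range(208,246): print(r,''.join('%4d'%(T['p'][r,c].mean()) for c in range(304,344)))
```

```text
top caddy ((477.04510498046875, 190.52154541015625), (71.62055206298828, 81.21046447753906), 22.182334899902344)
hub ((460.96722412109375, -197.61854553222656), (65.90802001953125, 47.22283172607422), 25.59745979309082) 408
base ((533.6676025390625, -185.12158203125), 110.91877746582031)
cone ((529.6596069335938, -163.020263671875), 68.48505401611328) 329
arm [ 483.28081775 -186.66685194] ((484.3659362792969, -186.8678741455078), (45.154300689697266, 16.81168556213379), 24.586301803588867)
208  165 164 155 156 165 175 172 172 157 151 167 169 178 184 186 190 191 189 192 192 189 193 192 195 195 194 194 195 193 199 196 196 197 196 193 196 196 197 199 187
209  173 174 155 146 148 154 147 125 114 149 180 181 183 182 186 191 192 191 192 191 190 191 195 196 195 198 196 197 195 195 194 194 194 196 197 195 196 197 197 191
210  128 130 127 124 132 173 186 137 102 128 173 184 180 180 181 187 190 191 189 177 186 189 194 193 196 194 195 197 195 196 193 196 195 195 197 195 197 197 198 193
211  172 174 178 175 179 190 192 155 122 129 160 180 183 182 182 188 187 178 176 160 178 191 191 192 195 198 1
[... 5462 characters left out ...]
7 139 137 141 139 140 138 140 139 138
245  141 140 145 144 143 139 142 141 134 123 125 123 124 129 128 112 114 128 132 132 134 131 127 128 130 135 138 139 140 142 138 136 136 134 136 141 139 138 140 137
scene caddy ((480.6686096191406, 191.96005249023438), (73.36860656738281, 80.84329223632812), 21.798282623291016)
hub ((485.2820129394531, -184.9234619140625), (115.2137680053711, 47.8962287902832), 26.853649139404297) 170
base ((515.6595458984375, -237.07150268554688), 152.9595947265625)
cone ((549.507568359375, -154.28909301757812), 49.979061126708984) 175
arm [ 507.49898384 -158.10761246] ((514.7118530273438, -156.13699340820312), (131.27796936035156, 40.29352951049805), 52.41594314575195)
```

```bash
cat >> h.py <<'E'
from scipy.spatial.transform import Rotation as Ro
def st():
    o=telemetry.get_obs(); print("t",o["time"],"p",np.round(o["ee_pos"]*1000,1),"r",np.round(o["tcp_rot"],2),"F",np.round(o["wrist_force"],2),"M",np.round(o["torque"],2),"open",round(o["opening"],4),"g",round(o["grasp_force"],1),"j6",round(o["q"][5],1)); return o
def goto(p_mm,yaw):
    o=st(); R=Ro.from_euler("xyz",o["tcp_rot"],degrees=True); T=Ro.from_euler("xyz",[180,0,yaw],degrees=True)
    print("shift",np.round(R.inv().apply(np.array(p_mm)-o["ee_pos"]*1000),1),"turn",np.round((R.inv()*T).as_rotvec(degrees=True),2))
E
python3 -c "
from h import *
goto([478.4,191.1,180],22)"
```

```text
t 0.1 p [ 129.  -534.5  249.7] r [-179.93    0.     13.57] F [0.07 0.19 1.09] M [-0.03  0.03 -0.01] open 0.0854 g 0.0 j6 90.0
shift [ 509.9 -623.3   70.4] turn [-0.07 -0.   -8.43]
```

Request:
play_rows:
  increments:
    - [[30,-37,0],[0,0,-1],0]
    - [[60,-73,0],[0,0,-2],0]
    - [[90,-110,0],[0,0,-3],0]
    - [[120,-147,0],[0,0,-4],0]
    - [[150,-183,0],[0,0,-5],0]
    - [[180,-220,0],[0,0,-6],0]
    - [[210,-257,0],[0,0,-7],0]
    - [[240,-293,0],[0,0,-8],0]
    - [[270,-330,0],[0,0,-8.4],0]
    - [[300,-367,0],[0,0,-8.4],0]
    - [[330,-403,0],[0,0,-8.4],0]
    - [[360,-440,0],[0,0,-8.4],0]
    - [[390,-477,0],[0,0,-8.4],0]
    - [[420,-513,0],[0,0,-8.4],0]
    - [[450,-550,10],[0,0,-8.4],0]
    - [[480,-587,30],[0,0,-8.4],0]
    - [[510,-623,60],[0,0,-8.4],0]
    - [[510,-623,70],[0,0,-8.4],0]
    - [[510,-623,70],[0,0,-8.4],0]
    - [[510,-623,70],[0,0,-8.4],0]
  grip_force: 30

```text
time: 2.1
ee_pos: [0.4782, 0.1899, 0.1806]
tcp_rot: [180.0, 0.0, 22.0]
wrist_force: [-0.1, 0.2, 1.4]
opening: 0.0855
grasp_force: 0.0
```

```bash
python3 -c "
from h import *
goto([478.4,191.1,82],22)"
```

```text
t 2.1 p [478.2 189.9 180.6] r [1.7999e+02 4.0000e-02 2.1960e+01] F [-0.15  0.2   1.4 ] M [-0.02 -0.   -0.02] open 0.0855 g 0.0 j6 179.7
shift [ 0.7 -1.1 98.6] turn [ 0.01  0.04 -0.04]
```

Request:
play_rows:
  increments:
    - [[0,-1,0],[0,0,-8.5],0]
    - [[0,-1,0],[0,0,-17],0]
    - [[0,-1,0],[0,0,-25.5],0]
    - [[0,-1,0],[0,0,-34],0]
    - [[0,-1,0],[0,0,-42.5],0]
    - [[0,-1,0],[0,0,-51],0]
    - [[0,-1,0],[0,0,-59.5],0]
    - [[0,-1,0],[0,0,-68],0]
    - [[0,-1,0],[0,0,-76.5],0]
    - [[0,-1,0],[0,0,-85],0]
    - [[0,-1,0],[0,0,-93.5],0]
    - [[0,-1,0],[0,0,-102],0]
    - [[0,-1,0],[0,0,-110.5],0]
    - [[0,-1,0],[0,0,-119],0]
    - [[0,-1,0],[0,0,-127.5],0]
    - [[0,-1,0],[0,0,-136],0]
    - [[0,-1,0],[0,0,-144.5],0]
    - [[0,-1,0],[0,0,-153],0]
    - [[0,-1,0],[0,0,-161.5],0]
    - [[0,-1,0],[0,0,-170],0]

```text
time: 4.1
ee_pos: [0.4785, 0.1902, 0.1824]
tcp_rot: [180.0, 0.2, -167.8]
wrist_force: [0.4, 1.0, -0.6]
opening: 0.0856
grasp_force: 0.0
```

```bash
python3 -c "
from h import *
goto([478.4,191.1,82],202)"
```

```text
t 4.1 p [478.5 190.2 182.4] r [ 1.7998e+02  1.6000e-01 -1.6779e+02] F [ 0.38  1.05 -0.55] M [ 0.02 -0.02  0.04] open 0.0856 g 0.0 j6 9.5
shift [  0.2   0.9 100.4] turn [ 0.    0.16 -9.79]
```

Request:
play_rows:
  increments:
    - [[0,0.5,10],[0,0,-8.5],0]
    - [[0,0.5,30],[0,0,-10],0]
    - [[0,0.5,50],[0,0,-10],0]
    - [[0,0.5,60],[0,0,-10],0]
    - [[0,0.5,60],[0,0,-10],0]
    - [[0,0.5,60],[0,0,-10],0]

```text
time: 4.7
ee_pos: [0.4785, 0.1916, 0.1217]
tcp_rot: [-180.0, 0.1, -158.1]
wrist_force: [-0.5, -0.2, 0.2]
opening: 0.0858
grasp_force: 0.0
```

```bash
python3 -c "
from h import *
goto([478.4,191.1,82],202)
p,d=camera('scene'); p2,_=camera('top'); a=np.hstack([cv2.resize(p[180:340,290:420],(390,480)),cv2.resize(p2[160:288,110:214],(390,480))]);cv2.imwrite('pics/a.png',a[:,:,::-1])"
```

```text
t 4.7 p [478.5 191.6 121.7] r [-1.8000e+02  9.0000e-02 -1.5809e+02] F [-0.51 -0.24  0.22] M [ 0.06  0.   -0.02] open 0.0858 g 0.0 j6 -0.1
shift [ 0.4 -0.4 39.7] turn [-0.    0.09 -0.09]
```

View pics/a.png

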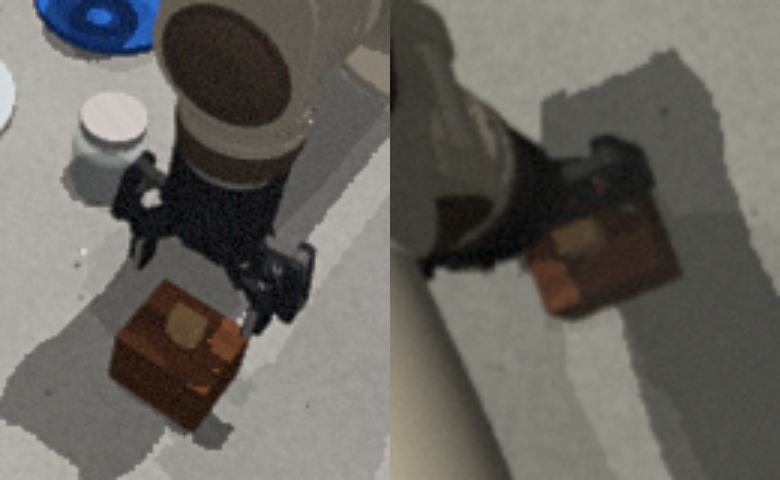

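The fingers straddle the key head at (185,325) of the crop, with block and jar clear. I go down and grip.

Request:
play_rows:
  increments:
    - [[0.3,-0.2,10],[0,0,0],0]
    - [[0.3,-0.2,20],[0,0,0],0]
    - [[0.3,-0.2,30],[0,0,0],0]
    - [[0.3,-0.2,36],[0,0,0],0]
    - [[0.3,-0.2,38],[0,0,0],0]
    - [[0.3,-0.2,38],[0,0,0],0.3]
    - [[0.3,-0.2,38],[0,0,0],0.5]
    - [[0.3,-0.2,38],[0,0,0],0.9]
    - [[0.3,-0.2,38],[0,0,0],0.9]
    - [[0.3,-0.2,38],[0,0,0],0.9]
    - [[0.3,-0.2,38],[0,0,0],0.9]
    - [[0.3,-0.2,38],[0,0,0],0.9]
  grip_force: 40

```text
time: 6.0
ee_pos: [0.4785, 0.1912, 0.0829]
tcp_rot: [-179.9, 0.1, -158.1]
wrist_force: [1.9, -5.3, 4.1]
opening: 0.025
grasp_force: 41.6
```

```bash
python3 -c "
from h import *
st()"
```

```text
t 6.0 p [478.5 191.2  82.9] r [-1.7991e+02  6.0000e-02 -1.5807e+02] F [ 1.85 -5.28  4.09] M [-1.01 -0.31  0.  ] open 0.025 g 41.6 j6 -0.1
```

Request:
play_rows:
  increments:
    - [[0,0,-5],[0,0,0],0.9]
    - [[0,0,-15],[0,0,0],0.9]
    - [[0,0,-35],[0,0,0],0.9]
    - [[0,0,-65],[0,0,0],0.9]
    - [[0,0,-100],[0,0,0],0.9]
    - [[0,0,-140],[0,0,0],0.9]
    - [[0,0,-160],[0,0,0],0.9]
    - [[0,0,-160],[0,0,0],0.9]
    - [[0,0,-160],[0,0,0],0.9]

```text
time: 6.9
ee_pos: [0.478, 0.192, 0.2422]
tcp_rot: [180.0, 0.0, -158.0]
wrist_force: [-0.8, -0.2, -1.7]
opening: 0.025
grasp_force: 41.1
```

```bash
python3 -c "
from h import *
o=st()
p,d=camera('scene'); np.savez('b.npz',p=p,d=d)
c=proj('scene',o['ee_pos']-[0,0,.04])[0].astype(int); print(c, np.round(K('scene')[1].T@K('scene')[2]*-1000))
x,y=c-[40,30]; a=cv2.resize(p[y:y+60,x:x+80],(800,600),interpolation=cv2.INTER_CUBIC);cv2.imwrite('pics/b.png',a[:,:,::-1])"
```

```text
t 6.9 p [478.  192.  242.2] r [ 1.7997e+02  2.0000e-02 -1.5802e+02] F [-0.75 -0.25 -1.67] M [0.   0.01 0.02] open 0.025 g 41.1 j6 -0.1
[361 253] [866. 542. 842.]
```

View pics/b.png

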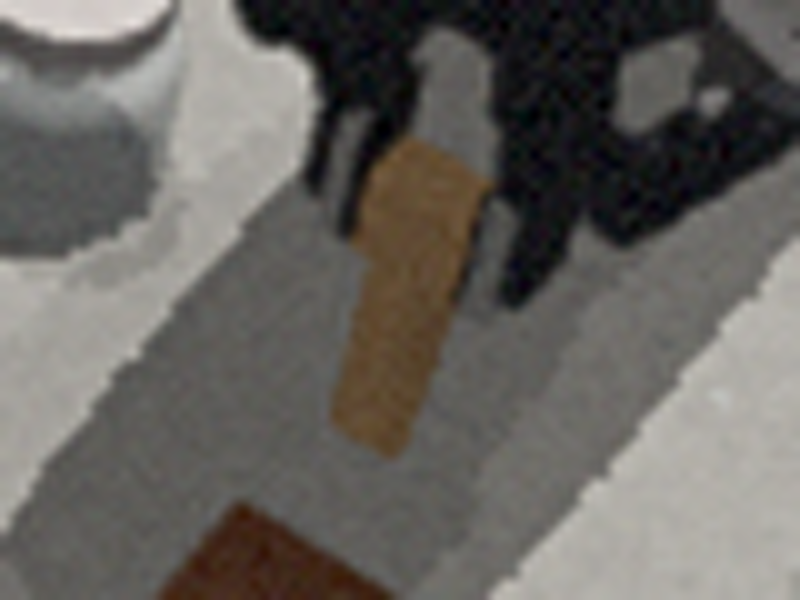

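The picture shows the key held upright, with its front face between the fingers and its tip at crop (370,445). Depth on that face tells whether it is flat or sloped.

Run:
```python
from h import *
b=np.load('b.npz'); p=b['p'].astype(int); X=cloud('scene',b['d'].astype(float))
m=np.zeros((420,560),bool); m[223:283,321:401]=True
m&=(p[:,:,0]-p[:,:,2]>30)&(X[...,2]>.158)&(X[...,2]<.27)
P=X[m]*1000; a=np.radians(22); xx=np.c_[np.cos(a),np.sin(a)]; 
d=P[:,:2]-[478,192]; x=d@[np.cos(a),np.sin(a)]; y=d@[-np.sin(a),np.cos(a)]; z=P[:,2]-164.3
print(m.sum())
for lo in range(0,80,8):
    s=(z>=lo)&(z<lo+8)
    if s.sum()>3: print(lo,s.sum(),np.round([np.median(x[s]),y[s].min(),y[s].max(),np.median(y[s])],1))
for h in (7.6,-1.6): print(h,np.round((proj('scene',[[(478+h*np.cos(a)-w*np.sin(a))/1000,(192+h*np.sin(a)+w*np.cos(a))/1000,.1643] for w in(-8,8)])-[321,223])*10))
```

```text
286
0 17 [ 7.5 -7.2  7.8  0.7]
8 20 [ 7.5 -6.2  8.5  1.5]
16 20 [ 7.6 -6.9  8.6  2.6]
24 21 [ 7.5 -6.5  8.6  0.8]
32 21 [ 7.3 -7.9  8.7  3.2]
40 23 [ 7.5 -7.2  8.9  1.7]
48 20 [ 7.4 -5.4 10.1  1.7]
56 30 [  7.1 -11.8  11.2   0.4]
64 27 [  7.3 -10.5  11.2  -0.9]
72 69 [  5.6 -11.8  11.4  -0. ]
7.6 [[322. 418.]
 [387. 457.]]
-1.6 [[345. 390.]
 [410. 430.]]
```

The front face stays at about +7.5 mm all the way down, so the flat face points to world yaw 22°, the way of the stand's +x. No half turn is needed. I refine the hub position in the scene view.

Run:
```python
from h import *
a=np.radians(25.4); ex=np.array([np.cos(a),np.sin(a)]); ey=np.array([-ex[1],ex[0]])
for n in("top","scene"):
    d=np.load(n+"0.npz"); X=cloud(n,d['d'].astype(float)); v,u=np.mgrid[:420,:560]
    L=(X[...,:2]*1000-[471,-193]); x=L@ex; y=L@ey
    m=(x<-12)&(x>-60)&(abs(y)<35)&(X[...,2]>.069)&(X[...,2]<.079)
    P=ray(n,np.c_[u[m],v[m]],.074)[:,:2]*1000-[471,-193]; px,py=P@ex,P@ey
    print(n,m.sum(),"x min",np.sort(px)[[0,3,8]],"y",np.sort(py)[[0,3,6]],np.sort(py)[[-7,-4,-1]])
    # edges per slice -> line angles
    for s in (1,-1):
        e=[(b,(s*py[(px>=b)&(px<b+3)]).max()*s) for b in range(-42,-12,3) if ((px>=b)&(px<b+3)).any()]; e=np.array(e); print(" side",s,np.polyfit(e[:,0]+1.5+27,e[:,1],1)*[57.3,1])
    # arm of stem, top z 97, from back face
    m=(x<30)&(x>-14)&(abs(y)<14)&(X[...,2]>.091)&(X[...,2]<.102)
    P=ray(n,np.c_[u[m],v[m]],.097)[:,:2]*1000-[471,-193]; px,py=P@ex,P@ey
    print(" arm",m.sum(),"x",np.sort(px)[[0,2,5]],"y",np.sort(py)[[0,3]],np.sort(py)[[-4,-1]])
    # inner walls of gap: row of gap pixel z
    m=(x<-8)&(x>-30)&(abs(y)<9)&(X[...,2]<.069)
    print(" gap low",m.sum(),np.c_[x[m],y[m]].mean(0))
```

```text
top 236 x min [-44.04766061 -43.02365136 -42.99826793] y [-23.48448305 -23.18629779 -22.36946941] [22.63465568 22.81803944 23.72745988]
 side 1 [ 1.18036896 22.47268566]
 side -1 [ -1.82573105 -22.78123672]
 arm 102 x [-7.75125158 -7.73488525 -6.69669261] y [-8.4598437  -7.37289554] [8.30956038 8.53182054]
 gap low 16 [-17.43236623  -2.3431426 ]
scene 78 x min [-40.90400544 -40.57062505 -38.930744  ] y [-22.66584958 -19.76052975 -15.23623851] [21.46864253 21.8868642  23.95488695]
 side 1 [ 2.71684779 20.66677419]
 side -1 [61.40911242 -8.14677076]
 arm 53 x [-9.1721111  -7.47439781 -5.70529626] y [-9.00121954 -8.2323723 ] [ 8.02933778 10.72257388]
 gap low 2 [-17.69711865   0.40494774]
```

```bash
python3 -c "
from h import *
goto([456.2,-200.7,242],205.4)"
```

```text
t 6.95 p [477.7 191.8 241.3] r [ 1.7998e+02 -7.0000e-02 -1.5802e+02] F [-0.63  0.36 -0.69] M [-0.03  0.02  0.  ] open 0.025 g 41.1 j6 -0.1
shift [ 166.8 -356.    -0.6] turn [ 0.02 -0.07 -3.42]
```

Request:
play_rows:
  increments:
    - [[17,-36,0],[0,0,-1],0.9]
    - [[34,-72,0],[0,0,-2],0.9]
    - [[51,-108,0],[0,0,-3],0.9]
    - [[68,-144,0],[0,0,-3.4],0.9]
    - [[84,-179,0],[0,0,-3.4],0.9]
    - [[101,-215,0],[0,0,-3.4],0.9]
    - [[118,-251,0],[0,0,-3.4],0.9]
    - [[135,-287,0],[0,0,-3.4],0.9]
    - [[150,-320,0],[0,0,-3.4],0.9]
    - [[160,-342,0],[0,0,-3.4],0.9]
    - [[167,-356,0],[0,0,-3.4],0.9]
    - [[167,-356,20],[0,0,-3.4],0.9]
    - [[167,-356,40],[0,0,-3.4],0.9]
    - [[167,-356,58],[0,0,-3.4],0.9]
    - [[167,-356,58],[0,0,-3.4],0.9]
    - [[167,-356,58],[0,0,-3.4],0.9]
    - [[167,-356,58],[0,0,-3.4],0.9]

```text
time: 8.65
ee_pos: [0.4566, -0.2008, 0.1852]
tcp_rot: [-180.0, 0.0, -154.6]
wrist_force: [-0.3, 0.2, -0.5]
opening: 0.025
grasp_force: 41.2
```

```bash
python3 -c "
from h import *
goto([456.2,-200.7,165],205.4)
p,d=camera('scene'); np.savez('c.npz',p=p,d=d); p2,d2=camera('top'); np.savez('c2.npz',p=p2,d=d2)
for i in range(4): o=telemetry.get_obs(); print(np.round(o['ee_pos']*1000,2)); camera('top')
a=np.hstack([cv2.resize(p[150:225,255:307],(400,577),interpolation=cv2.INTER_CUBIC),cv2.resize(p2[190:265,300:352],(400,577),interpolation=cv2.INTER_CUBIC)]);cv2.imwrite('pics/c.png',a[:,:,::-1])"
```

```text
t 8.65 p [ 456.6 -200.8  185.2] r [-1.7996e+02  4.0000e-02 -1.5461e+02] F [-0.25  0.16 -0.48] M [-0.   -0.02  0.01] open 0.025 g 41.2 j6 -49.1
shift [ 0.3  0.2 20.2] turn [-0.04  0.04 -0.01]
[ 456.64 -200.89  185.23]
[ 456.62 -200.94  185.15]
[ 456.57 -200.95  184.99]
[ 456.48 -200.95  184.81]
```

View pics/c.png

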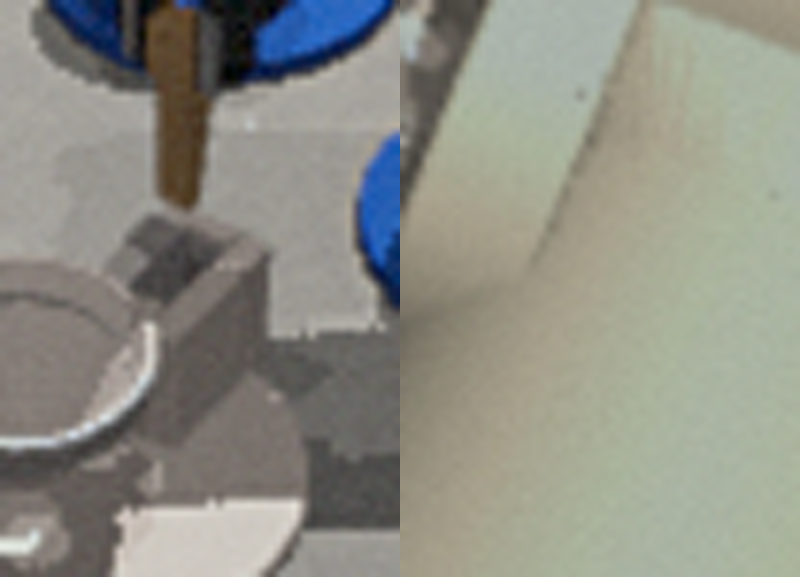

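Left half: the key hangs over the hub, its upright flat face to the left toward the stem, tip at crop (180,205). The top view is blocked by the arm. I measure key against hub in the scene view alone, which takes out its bias.

Run:
```python
from h import *
b=np.load('c.npz'); p=b['p'].astype(int); X=cloud('scene',b['d'].astype(float))
a=np.radians(25.4); ex=np.array([np.cos(a),np.sin(a)]); ey=np.array([-ex[1],ex[0]])
L=X[...,:2]*1000-[471.8,-193.3]; x=L@ex; y=L@ey; z=X[...,2]*1000
print("expected: TCP in stand frame", np.round([(np.array([456.55,-200.9])-[471.8,-193.3])@e for e in (ex,ey)],2))
v,u=np.mgrid[:420,:560]; box=(u>255)&(u<307)&(v>150)&(v<215)
k=box&(p[:,:,0]-p[:,:,2]>30)&(z>105)&(z<190)&(abs(x+17)<20)&(abs(y)<20)
for lo in range(105,165,10):
    s=k&(z>=lo)&(z<lo+10); print(lo,s.sum(),"x",np.round(np.sort(x[s])[[0,2,-3,-1]],1),"y",np.round(np.sort(y[s])[[0,2,-6,-3,-1]],1))
h=box&(z>20)&(z<68)&(x<10)&(x>-42)&(y>15)&(y<30); print("hub +y face",h.sum(),np.median(y[h]),np.std(y[h]))
for lo,hi in((-42,-30),(-30,-18),(-18,-5),(-5,8)):
    s=h&(x>lo)&(x<hi); print("  ",lo,s.sum(),np.median(y[s]))
t=box&(z>69)&(z<79)&(x<-10)&(x>-60)&(abs(y)<35)
P=ray('scene',np.c_[u[t],v[t]],.074)[:,:2]*1000-[471.8,-193.3]; px,py=P@ex,P@ey
for lo in range(-24,24,6):
    s=(py>lo)&(py<lo+6); print("top y",lo,s.sum(),"xmin",np.round(np.sort(px[s])[:2],1))
print("back edge pts; y max",np.round(np.sort(py)[-6:],1), "gap rims y", )
g=box&(x>-42)&(x<-8)&(abs(y)<14)&(z<68); print("gap floor/walls",g.sum())
kk=k&(z<150); 
# key +x flat face by normal grouping: faces with x near max
f=kk&(y<7); print("flat face x",np.round(np.median(x[f]),2),"n",f.sum()); f=kk&(x<-11); print("+y face y",np.round(np.median(y[f]),2),f.sum())
```

```text
expected: TCP in stand frame [-17.04  -0.32]
105 9 x [-14.1 -11.1 -10.   -9.2] y [-3.4 -0.4  3.   5.8  9.7]
115 14 x [-15.6 -13.1  -6.7  -6.2] y [-3.8 -1.1  3.6  7.8  9. ]
125 13 x [-14.3 -11.4  -8.8  -8.2] y [-4.3 -1.1  3.5  7.   7.9]
135 15 x [-17.2 -13.1  -9.3  -7.2] y [-6.2 -3.9  4.9  6.8  8.1]
145 16 x [-19.5 -13.9  -9.   -7.9] y [-4.7 -1.8  6.8  7.9  9.4]
155 15 x [-13.5 -11.6  -8.6  -8. ] y [-8.6 -4.6  4.3  7.2 10.1]
hub +y face 112 22.501877728621526 0.8371489169985991
   -42 22 22.200331809703627
   -30 29 22.474835222034944
   -18 25 22.29358179926811
   -5 34 23.09151422508701
top y -24 3 xmin [-36.2 -34.5]
top y -18 4 xmin [-41.5 -38. ]
top y -12 5 xmin [-39.6 -37.9]
top y -6 8 xmin [-41.4 -37.8]
top y 0 15 xmin [-41.3 -39.5]
top y 6 13 xmin [-41.2 -39.4]
top y 12 18 xmin [-41.1 -39.3]
top y 18 12 xmin [-39.2 -37.5]
back edge pts; y max [24.6 24.7 24.8 25.  25.1 26.9] gap rims y
gap floor/walls 3
flat face x -9.94 n 48
+y face y 6.84 17
```

Request:
play_rows:
  increments:
    - [[-0.7,0,10],[0,0,0],0.9]
    - [[-0.7,0,20],[0,0,0],0.9]
    - [[-0.7,0,26],[0,0,0],0.9]
    - [[-0.7,0,30],[0,0,0],0.9]
    - [[-0.7,0,32],[0,0,0],0.9]
    - [[-0.7,0,34],[0,0,0],0.9]
    - [[-0.7,0,35],[0,0,0],0.9]
    - [[-0.7,0,36],[0,0,0],0.9]
    - [[-0.7,0,36],[0,0,0],0.9]
  grip_force: 25

```text
time: 9.85
ee_pos: [0.4569, -0.2006, 0.1483]
tcp_rot: [-180.0, 0.0, -154.6]
wrist_force: [0.5, 0.6, -1.0]
opening: 0.0249
grasp_force: 41.2
```

Request:
play_rows:
  increments:
    - [[0,0,1.5],[0,0,0],0.9]
    - [[0,0,3],[0,0,0],0.9]
    - [[0,0,4.5],[0,0,0],0.9]
    - [[0,0,6],[0,0,0],0.9]
    - [[0,0,7],[0,0,0],0.9]
    - [[0,0,7],[0,0,0],0.9]

```text
time: 10.45
ee_pos: [0.4568, -0.2006, 0.1411]
tcp_rot: [180.0, -0.0, -154.6]
wrist_force: [0.3, 0.2, -0.7]
opening: 0.0245
grasp_force: 41.2
```

```bash
python3 -c "
from h import *
st()"
```

```text
t 10.45 p [ 456.8 -200.6  141.1] r [ 1.7999e+02 -1.0000e-02 -1.5463e+02] F [ 0.32  0.17 -0.69] M [ 0.01 -0.02  0.  ] open 0.0245 g 41.2 j6 -49.1
```

Request:
play_rows:
  increments:
    - [[0,0,1],[0,0,0],0.9]
    - [[0,0,2],[0,0,0],0.9]
    - [[0,0,3],[0,0,0],0.9]
    - [[0,0,4],[0,0,0],0.9]
    - [[0,0,5],[0,0,0],0.9]
    - [[0,0,6],[0,0,0],0.9]
    - [[0,0,6],[0,0,0],0.9]

```text
time: 11.15
ee_pos: [0.4569, -0.2006, 0.1351]
tcp_rot: [180.0, -0.0, -154.6]
wrist_force: [0.2, -0.3, -1.0]
opening: 0.0251
grasp_force: 41.2
```

Request:
play_rows:
  increments:
    - [[0,0,1],[0,0,0],0.9]
    - [[0,0,2],[0,0,0],0.9]
    - [[0,0,3],[0,0,0],0.9]
    - [[0,0,3],[0,0,0],0.9]

```text
time: 11.55
ee_pos: [0.4568, -0.2006, 0.1321]
tcp_rot: [180.0, -0.0, -154.6]
wrist_force: [-0.6, 0.2, -1.4]
opening: 0.0253
grasp_force: 41.2
```

Request:
play_rows:
  increments:
    - [[0,0,1],[0,0,0],0.9]
    - [[0,0,2],[0,0,0],0.9]
    - [[0,0,3],[0,0,0],0.9]
    - [[0,0,3],[0,0,0],0.9]

```text
time: 11.95
ee_pos: [0.457, -0.2005, 0.1292]
tcp_rot: [-180.0, 0.0, -154.6]
wrist_force: [1.9, 1.0, -0.9]
opening: 0.0251
grasp_force: 41.2
```

Request:
play_rows:
  increments:
    - [[-0.3,0,0],[0,0,0],0.9]
    - [[-0.6,0,0],[0,0,0],0.9]
    - [[-0.6,0,1.5],[0,0,0],0.9]
    - [[-0.6,0,3],[0,0,0],0.9]
    - [[-0.6,0,3],[0,0,0],0.9]

```text
time: 12.45
ee_pos: [0.4575, -0.2003, 0.1261]
tcp_rot: [180.0, 0.0, -154.6]
wrist_force: [1.2, 0.2, -1.6]
opening: 0.0249
grasp_force: 41.2
```

Request:
play_rows:
  increments:
    - [[-0.3,0,0],[0,0,0],0.9]
    - [[-0.6,0,1],[0,0,0],0.9]
    - [[-0.6,0,2],[0,0,0],0.9]
    - [[-0.6,0,3],[0,0,0],0.9]
    - [[-0.6,0,3],[0,0,0],0.9]

```text
time: 12.95
ee_pos: [0.458, -0.2001, 0.1232]
tcp_rot: [-180.0, -0.0, -154.6]
wrist_force: [-0.5, -0.1, -0.5]
opening: 0.0251
grasp_force: 41.2
```

Request:
play_rows:
  increments:
    - [[-0.2,0,0],[0,0,0],0.9]
    - [[-0.4,0,1],[0,0,0],0.9]
    - [[-0.4,0,2],[0,0,0],0.9]
    - [[-0.4,0,3],[0,0,0],0.9]
    - [[-0.4,0,3],[0,0,0],0.9]

```text
time: 13.45
ee_pos: [0.4581, -0.2003, 0.1214]
tcp_rot: [-179.9, -0.0, -154.6]
wrist_force: [-5.8, -0.9, 9.5]
opening: 0.0249
grasp_force: 42.5
```

Both sides touch now, at about 30.6 mm tip depth. I let go, so the side load from the stiff arm goes away, and press from above afterwards.

Request:
play_rows:
  increments:
    - [[0,0,0],[0,0,0],0.6]
    - [[0,0,0],[0,0,0],0.4]
    - [[0,0,0],[0,0,0],0.4]
    - [[0,0,0],[0,0,0],0.4]
    - [[0,0,-10],[0,0,0],0.4]
    - [[0,0,-25],[0,0,0],0.4]
    - [[0,0,-40],[0,0,0],0.4]
    - [[0,0,-40],[0,0,0],1.0]
    - [[0,0,-40],[0,0,0],1.0]
    - [[0,0,-40],[0,0,0],1.0]
    - [[0,0,-40],[0,0,0],1.0]
    - [[0,0,-40],[0,0,0],1.0]
  grip_force: 20

```text
time: 14.65
ee_pos: [0.4581, -0.1998, 0.1598]
tcp_rot: [180.0, -0.0, -154.6]
wrist_force: [0.1, -0.0, -0.1]
opening: -0.0004
grasp_force: 0.0
```

```bash
python3 -c "
from h import *
st()
p,d=camera('scene'); np.savez('e.npz',p=p,d=d)
a=cv2.resize(p[130:215,240:320],(565,600),interpolation=cv2.INTER_CUBIC);cv2.imwrite('pics/e.png',a[:,:,::-1])
X=cloud('scene',d.astype(float)); q=p.astype(int); m=np.zeros(q.shape[:2],bool); m[140:200,250:300]=1
m&=(q[:,:,0]-q[:,:,2]>30)&(abs(X[...,1]+.2)<.03)&(abs(X[...,0]-.457)<.03)&(X[...,2]>.075)
print(m.sum(),np.round(np.sort(X[m][:,2])[-8:]*1000,1)); t=X[m]; print(np.round(t[t[:,2]>t[:,2].max()-.006].mean(0)*1000,1)); st()"
```

```text
t 14.65 p [ 458.1 -199.8  159.8] r [ 1.7996e+02 -3.0000e-02 -1.5463e+02] F [ 0.09 -0.04 -0.07] M [ 0.08  0.   -0.02] open -0.0004 g 0.0 j6 -48.9
86 [123.1 123.3 124.  124.  124.7 124.9 125.  125.4]
[ 458.9 -197.   122.4]
t 14.7 p [ 458.2 -199.8  159.9] r [ 1.7997e+02 -3.0000e-02 -1.5463e+02] F [1.24 0.27 0.83] M [ 0.02  0.01 -0.02] open 0.0001 g 0.0 j6 -48.9
```

View pics/e.png

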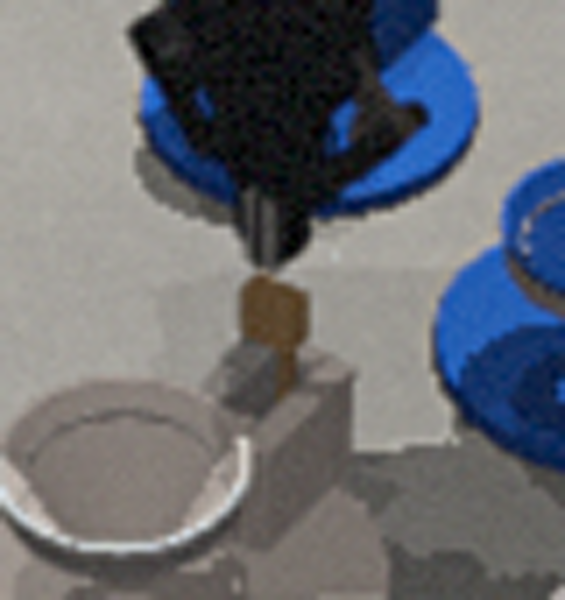

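The key stands upright in the gap at crop (272,320), its head top at z ≈ 124 mm, with the closed fingertips above it. I press down in small steps.

Request:
play_rows:
  increments:
    - [[0,0,5],[0,0,0],1.0]
    - [[0,0,10],[0,0,0],1.0]
    - [[0,0,13],[0,0,0],1.0]
    - [[0,0,14],[0,0,0],1.0]
    - [[0,0,15],[0,0,0],1.0]
    - [[0,0,15],[0,0,0],1.0]

```text
time: 15.3
ee_pos: [0.4583, -0.1999, 0.1452]
tcp_rot: [180.0, -0.0, -154.6]
wrist_force: [0.4, 0.8, 0.1]
opening: -0.0001
grasp_force: 0.0
```

Request:
play_rows:
  increments:
    - [[0,0,0.5],[0,0,0],1.0]
    - [[0,0,1],[0,0,0],1.0]
    - [[0,0,1.5],[0,0,0],1.0]
    - [[0,0,1.5],[0,0,0],1.0]

```text
time: 15.7
ee_pos: [0.4583, -0.1999, 0.1438]
tcp_rot: [180.0, -0.0, -154.6]
wrist_force: [-0.2, 0.1, -0.2]
opening: 0.0001
grasp_force: 0.0
```

Request:
play_rows:
  increments:
    - [[0,0,0.5],[0,0,0],1.0]
    - [[0,0,1],[0,0,0],1.0]
    - [[0,0,1],[0,0,0],1.0]

```text
time: 16.0
ee_pos: [0.4583, -0.1999, 0.1428]
tcp_rot: [-180.0, 0.0, -154.6]
wrist_force: [-1.1, -0.9, -0.1]
opening: 0.0004
grasp_force: 0.0
```

Request:
play_rows:
  increments:
    - [[0,0,0.5],[0,0,0],1.0]
    - [[0,0,1],[0,0,0],1.0]
    - [[0,0,1],[0,0,0],1.0]

```text
time: 16.3
ee_pos: [0.4585, -0.2001, 0.1425]
tcp_rot: [-179.9, 0.0, -154.6]
wrist_force: [-1.4, -0.6, 5.0]
opening: -0.0001
grasp_force: 2.6
```

Request:
play_rows:
  increments:
    - [[0,0,0.3],[0,0,0],1.0]
    - [[0,0,0.6],[0,0,0],1.0]
    - [[0,0,0.6],[0,0,0],1.0]

```text
time: 16.6
ee_pos: [0.4585, -0.2002, 0.1422]
tcp_rot: [-179.9, 0.0, -154.6]
wrist_force: [-2.4, -0.1, 7.9]
opening: 0.0002
grasp_force: 3.9
```

Request:
play_rows:
  increments:
    - [[0,0,0.3],[0,0,0],1.0]
    - [[0,0,0.6],[0,0,0],1.0]
    - [[0,0,0.6],[0,0,0],1.0]

```text
time: 16.9
ee_pos: [0.4586, -0.2003, 0.142]
tcp_rot: [-179.9, 0.0, -154.6]
wrist_force: [-2.1, -0.2, 9.5]
opening: 0.0003
grasp_force: 4.9
```

Request:
play_rows:
  increments:
    - [[0,0,0.3],[0,0,0],1.0]
    - [[0,0,0.6],[0,0,0],1.0]
    - [[0,0,0.9],[0,0,0],1.0]
    - [[0,0,0.9],[0,0,0],1.0]

```text
time: 17.3
ee_pos: [0.4587, -0.2005, 0.1415]
tcp_rot: [-179.9, 0.1, -154.7]
wrist_force: [-4.5, -1.0, 13.9]
opening: -0.0002
grasp_force: 6.3
```

Request:
play_rows:
  increments:
    - [[0.3,0,0],[0,0,0],1.0]
    - [[0.5,0,0],[0,0,0],1.0]
    - [[0.5,0,0.2],[0,0,0],1.0]

```text
time: 17.6
ee_pos: [0.4586, -0.2005, 0.1414]
tcp_rot: [-179.9, 0.1, -154.6]
wrist_force: [-1.8, 0.7, 13.2]
opening: -0.0002
grasp_force: 6.4
```

Request:
play_rows:
  increments:
    - [[0.2,0,0.3],[0,0,0],1.0]
    - [[0.3,0,0.5],[0,0,0],1.0]
    - [[0.3,0,0.5],[0,0,0],1.0]

```text
time: 17.9
ee_pos: [0.4586, -0.2006, 0.1411]
tcp_rot: [-179.8, 0.2, -154.6]
wrist_force: [0.2, -0.1, 13.3]
opening: -0.0001
grasp_force: 6.5
```

Request:
play_rows:
  increments:
    - [[0.1,0,0.3],[0,0,0],1.0]
    - [[0.2,0,0.5],[0,0,0],1.0]
    - [[0.2,0,0.5],[0,0,0],1.0]

```text
time: 18.2
ee_pos: [0.4586, -0.2007, 0.1408]
tcp_rot: [-179.8, 0.2, -154.6]
wrist_force: [0.7, 0.8, 13.9]
opening: 0.0003
grasp_force: 7.0
```

Request:
play_rows:
  increments:
    - [[0,0,0.3],[0,0,0],1.0]
    - [[0.1,0,0.6],[0,0,0],1.0]
    - [[0.1,0,0.6],[0,0,0],1.0]

```text
time: 18.5
ee_pos: [0.4587, -0.2008, 0.1404]
tcp_rot: [-179.8, 0.2, -154.6]
wrist_force: [0.5, 1.1, 15.6]
opening: -0.0001
grasp_force: 7.7
```

Request:
play_rows:
  increments:
    - [[0,0,0.3],[0,0,0],1.0]
    - [[0.1,0,0.4],[0,0,0],1.0]
    - [[0.1,0,0.4],[0,0,0],1.0]

```text
time: 18.8
ee_pos: [0.4587, -0.2008, 0.1402]
tcp_rot: [-179.8, 0.2, -154.6]
wrist_force: [-0.3, 1.8, 16.3]
opening: -0.0
grasp_force: 8.5
```

Request:
play_rows:
  increments:
    - [[0,0,0.2],[0,0,0],1.0]
    - [[0,0,0.2],[0,0,0],1.0]

```text
time: 19.0
ee_pos: [0.4587, -0.2009, 0.1401]
tcp_rot: [-179.8, 0.2, -154.6]
wrist_force: [0.6, 0.9, 18.1]
opening: 0.0003
grasp_force: 8.7
```

Request:
play_rows:
  increments:
    - [[0,0,-1],[0,0,0],1.0]
    - [[0,0,-3],[0,0,0],1.0]
    - [[0,0,-10],[0,0,0],1.0]
    - [[0,0,-40],[0,0,0],1.0]
    - [[0,0,-80],[0,0,0],1.0]
    - [[0,0,-100],[0,0,0],1.0]
    - [[0,0,-100],[0,0,0],1.0]
    - [[0,0,-100],[0,0,0],1.0]

```text
time: 19.8
ee_pos: [0.4573, -0.2005, 0.2371]
tcp_rot: [180.0, -0.0, -154.6]
wrist_force: [-0.0, 1.2, -0.4]
opening: 0.0
grasp_force: 0.0
```

```bash
python3 -c "
from h import *
st()
p,d=camera('scene')
a=cv2.resize(p[130:215,240:320],(565,600),interpolation=cv2.INTER_CUBIC);cv2.imwrite('pics/f.png',a[:,:,::-1])"
```

```text
t 19.8 p [ 457.3 -200.5  237.1] r [ 1.8000e+02 -1.0000e-02 -1.5463e+02] F [-0.03  1.24 -0.36] M [-0.    0.02 -0.04] open 0.0 g 0.0 j6 -49.0
```

View pics/f.png

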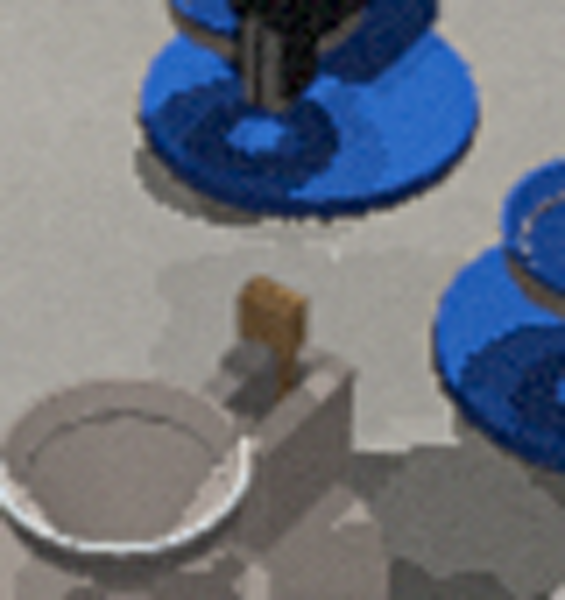

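The key stands upright and seated at crop (272,325), its flat face on the stem, and the gripper is clear above. I hand in.

```bash
python3 -c "
from h import *
print(workorder.job_done())"
```

```text
the job is handed in; nothing more can be done
None
```

The key is in the white stand's gap, flat face to the stem, pressed to a measured peak of about 18 N and let go, and the job is handed in; no verdict came back, and I did not measure the final force on the stem.

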